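# Refit and lock the belt guard of a jar mill

## Task

Put the belt guard back over the drive of the jar mill so that it sits fully down on the deck and its tab holds the safety-switch lever down. Then take the square T-key from its rest, stand it in the lock through the hole in the guard and turn the lock clockwise, seen from above, as far as it goes; leave the key standing upright in the lock, fully in. Leave the jar in front of the mill and the small bowl where they are.

Things in the scene. Friction and masses are not known exactly. Their poses are not given: they have to be found in the camera images.
- guard_handle (a point): Middle of the black bow handle on the loose belt guard, a white sheet hood open below, 150 long (x), 70 wide (y), 60 high, 0.5 kg, standing on the table. Handle: round 10 mm bar along the guard's x, 64 long, axis 92 above the guard's lower edge and 32 above its top. This point is 8 mm towards +x from the guard's middle. Axes are the guard's, z up. A metal tab sticks out at the +x end.
- guard_foot (a point): Middle of the guard's open underside, level with its lower edge; axes as guard_handle. Seated on the mill when it coincides with mill_seat, x axes alike; it goes on one way round only. The tab's underside is 6 mm above this level and reaches 102 mm towards +x.
- key_hole (a point): Centre of the 24 mm round key hole in the guard's top, at the upper edge of its metal collar (33 mm across, 5 high), 64.5 mm above the guard's lower edge, 50 mm towards -x from the guard's middle. Axes as guard_handle.
- mill_seat (a point): Place of the guard on the fixed grey jar mill: middle of the drive-end deck, at deck height, 50 mm above the table. A plinth 138 x 58 x 8 mm surrounds it; the guard's open underside slips over it with 3 mm of play on each side. x points from the lock end to the switch end, y to the rollers and their white grinding jar (begins 105 mm off, top 158 above the table), z up.
- lock_mouth (a point): Centre of the mouth of the lock's square socket on the mill, 41 mm above the deck, 50 mm towards -x from mill_seat; with the guard on, 23.5 mm straight under key_hole. Hole 13.5 mm square, 19 deep, its upper 5 mm a funnel 23.5 mm wide at the mouth. This point and its axes (the mill's) do not turn with the lock; at lock = 0 the socket's sides are parallel to them and turn with the lock.
- key_shank (a point): Point on the steel T-key's shank (12 mm square bar), 80 mm from its tip, 45 from its crossbar's axis. z runs from tip to crossbar, y along the crossbar (round, 12 mm, 66 long); flats face x and y; tip tapered 4 mm. 0.2 kg. Starts in a fixed wooden rest, shank sloping 25 degrees from level, tip low; open-topped notches carry it 34 mm above and 59 below this point, free between. Lifts out upward.
- key_bar (a point): Middle of the key's crossbar, 125 mm from its tip; axes as key_shank. With the key fully in the lock (tip on the socket's floor) it is 106 mm above lock_mouth, 82.5 above key_hole. The key stands by itself in the lock when let go.
- lock (a joint): Angle of the lock, rad: 0 to 0.4 at the start, stop (locked) at 1.45; grows clockwise seen from above; friction 0.06 N m, stays where left. Its cam swings over a ledge inside the guard and holds it down; if the guard is not fully down, the cam strikes the ledge. The key has about 0.13 rad of play either way in the socket.
- switch_lever (a joint): Angle of the hinged roller lever of the safety switch at the +x end of the deck, rad: 0 free, about 0.40 when the seated guard's tab holds it down. Light spring, about 1 N at the roller when held down.
- jar_0: Bystander: screw-top jar with a blue lid, 58 mm across, 74 high, near the mill's front; origin at the centre of its underside.
- glazed_bowl: Bystander: small glazed bowl, 68 mm across, 47 high, right of the middle; origin at the centre of its underside.

How it is judged:
By the outcome, as a careful person would: the job done as asked, in the order asked, and still so for the second after the job is handed in, with the robot touching nothing.
It also fails if it takes over 61 s, if anything falls off the work surface, if the arm or the gripper's body presses on something with over 40 N, if the wrist force passes 120 N, or if a joint passes its speed limit or range.

## Robot

A 6-joint arm with a two-finger parallel gripper is mounted at the origin on a cart in front of the work surface, level with it; the furniture and walls round the work are solid. World frame = base frame: x ahead of the robot, y to its left, z up, the work surface at z = 0. Lengths are in m, angles in rad, forces in N, time in s.
With the tool pointing down it reaches from about 0.275 to 0.775 m from the base axis. Payload 14.6 kg.
Tool frame: the origin (TCP) lies on the centre line of the jaws, within the pads' length; the fingertips stand 22 mm ahead of it and the grasp point (between the pads) lies 3 mm ahead of it; z points along the fingers, x is the direction in which the jaws open and shut, and the axes are right-handed (so a half turn about z gives the same grasp; the last joint's range is limited). The gripper opens to 85 mm and grips with 20 to 120 N. Pads are 22 mm wide; open, the fingers measure 114 mm over their backs; the gripper's body (76 mm by 85 mm) begins 54 mm behind the grasp point. The pads swing forward as they close: fully open they stand 13 mm farther back than shut.
Start: joints at [1.096, 0.263, -0.048, 1.259, 0, 1.415], TCP at [0.165, 0.498, 0.253] pointing down, gripper open.
Joint ranges: [-2.65, 2.65], [-0.89, 1.7], [-1.18, 1.37], [-2.13, 2.11], [-1.35, 1.29], [-3.14, 3.14]. Speed limits (rad/s): [1.89, 1.89, 2.57, 2.79, 3.14, 3.14].

## Interface

Orientations are given as a rotation vector (axis times angle).
In Python, from plant import r gives the robot as it stands. Calls block until the motion is done:
- r.movep(position, orientation): joint-space move of the TCP to a pose.
- r.movel(position, orientation=None, vel=0.15): straight line of the TCP; orientation=None keeps the orientation; vel is the mean speed in m/s.
- r.move_j(angles): joint-space move.
- r.set_gripper(opening): finger opening in m; the grip force is fixed at half the most; returns when the fingers have stopped.
- r.dwell(seconds).
- r.solve_ik(position, orientation): joint angles nearest the present ones, or None.
- r.get_obs(): the state.
- r.snapshot(name): name is "side" or "top"; returns the picture (480x640x3 uint8, blue, green, red); there is no depth.
- r.get_calibration(name): a dict with "fx", "fy", "cx", "cy" (pixels), "pose" (4x4, takes a point from camera to world coordinates). Camera axes: x right, y down, z forward; pixel columns grow to the right and rows downward; lengths in m; the calibration is good to about 2 mm. A picture is of the moment at which its call begins. get_calibration takes no time and is no camera call.
A pose or a line that the arm cannot do raises r.MotionError and nothing moves.
- r.sign_off(): hands the job in, once; it reports no verdict.
The state is a dict: "t": time; "joints": joint angles; "dq": joint speeds; "tau": joint torques, N m; "position": TCP position; "orientation": TCP orientation; "ft_force": force on the tool from outside, world axes, zero at the start; "ft_torque": the same for the moment, N m; "finger_gap": finger opening in m.
Only numpy, scipy, OpenCV 4.12 (cv2) and the standard library are available. Lean on these libraries where they do the work, as an engineer would, in place of code of your own. Each camera call takes 0.05 s, during which the arm holds its last target.

## Working session

There is one attempt and no reset: what is moved stays moved. The work goes in short steps, each a Python script; the robot and the scene stay as the last script left them, time stands still between calls to the robot, and variables do not carry over. Pictures are saved under pics/ and viewed, and the job is handed in when it is done.

```bash
ls; mkdir -p pics; python3 - <<'E'
from plant import r
import cv2,json,numpy as np
for n in ("side","top"):
    cv2.imwrite(f"pics/{n}0.png",r.snapshot(n)); c=r.get_calibration(n); print(n,{k:np.round(v,4).tolist() for k,v in c.items()})
o=r.get_obs();print(o)
E
```

```text
pics
side {'fx': 512.5858, 'fy': 512.5858, 'cx': 310.7801, 'cy': 244.334, 'pose': [[0.9321, -0.1464, 0.3313, 0.2182], [-0.3616, -0.3205, 0.8755, -0.9836], [-0.0219, -0.9359, -0.3517, 0.446], [0.0, 0.0, 0.0, 1.0]]}
top {'fx': 606.1791, 'fy': 606.1791, 'cx': 320.9683, 'cy': 232.1831, 'pose': [[-0.0272, -0.9966, 0.078, 0.4554], [-0.9996, 0.0268, -0.0056, -0.1317], [0.0035, -0.0781, -0.9969, 1.4286], [0.0, 0.0, 0.0, 1.0]]}
{'t': 0.1, 'joints': array([ 1.09573222e+00,  2.63471438e-01, -4.88431551e-02,  1.25936282e+00,
        2.93370989e-05,  1.41549251e+00]), 'dq': array([-0.00154966,  0.00048267,  0.00126919, -0.00076566, -0.00025853,
        0.00034833]), 'tau': array([ 4.04554739e-03, -6.38573956e+01,  3.85062253e+01,  1.00574421e-02,
       -1.46502148e-04,  5.76768031e-06]), 'position': array([0.16493603, 0.49821069, 0.25288618]), 'orientation': array([ 2.54646064e+00,  1.83923823e+00, -1.25453391e-03]), 'ft_force': array([ 0.12723128,  0.58802822, -0.28183355]), 'ft_torque': array([-0.02632983,  0.00898849, -0.04009645]), 'finger_gap': 0.08566170081730477}
```

View pics/side0.png

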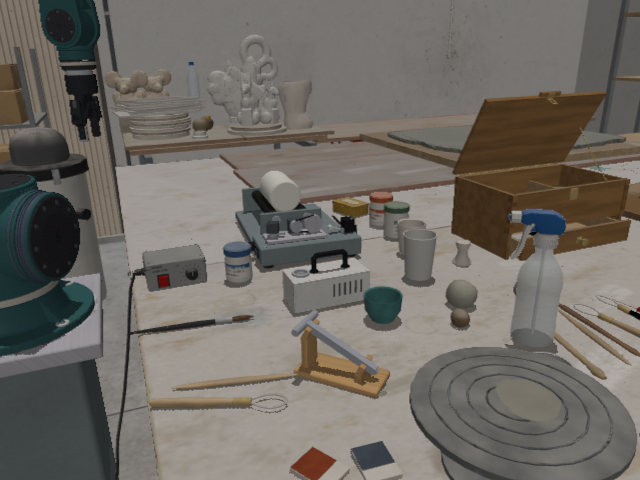

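View pics/top0.png

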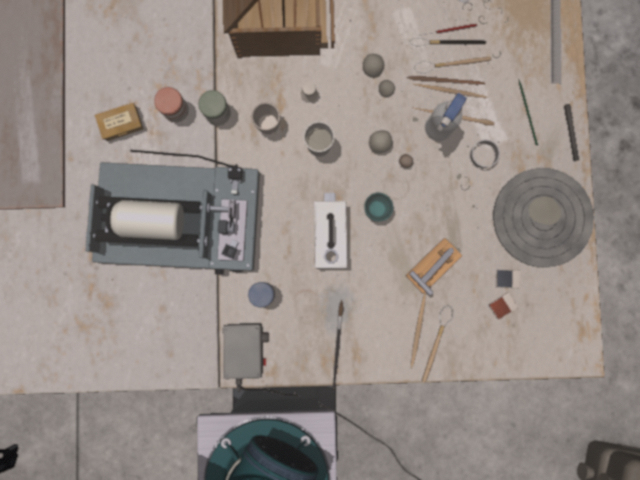

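The side view shows the mill, with the guard to its right at about (325,285) and the key in its rest near (340,350). In the top view the guard is at (331,235) with its tab pointing up, the mill deck is near (235,215) and the key is at (432,272). I'll zoom in.

```bash
python3 - <<'E'
import cv2,numpy as np
t=cv2.imread('pics/top0.png');s=cv2.imread('pics/side0.png')
def crop(im,x,y,w,h,k): return cv2.resize(im[y:y+h,x:x+w],None,fx=k,fy=k,interpolation=cv2.INTER_CUBIC)
cv2.imwrite('pics/t_mill.png',crop(t,190,155,80,120,5))
cv2.imwrite('pics/t_guard.png',crop(t,300,180,160,120,5))
cv2.imwrite('pics/s_mill.png',crop(s,225,165,140,105,5.5))
cv2.imwrite('pics/s_key.png',crop(s,265,240,140,160,3.7))
E
```

```text
(no output)
```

View pics/t_mill.png

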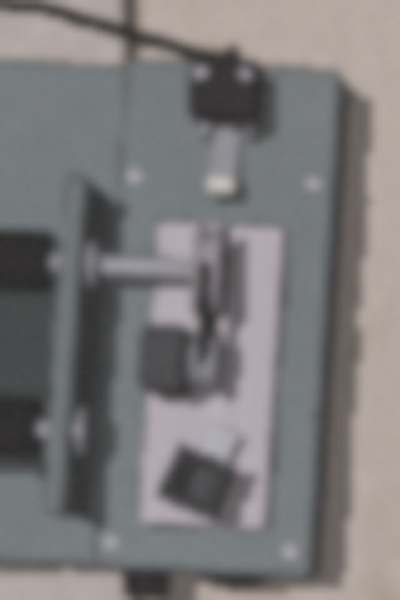

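View pics/t_guard.png

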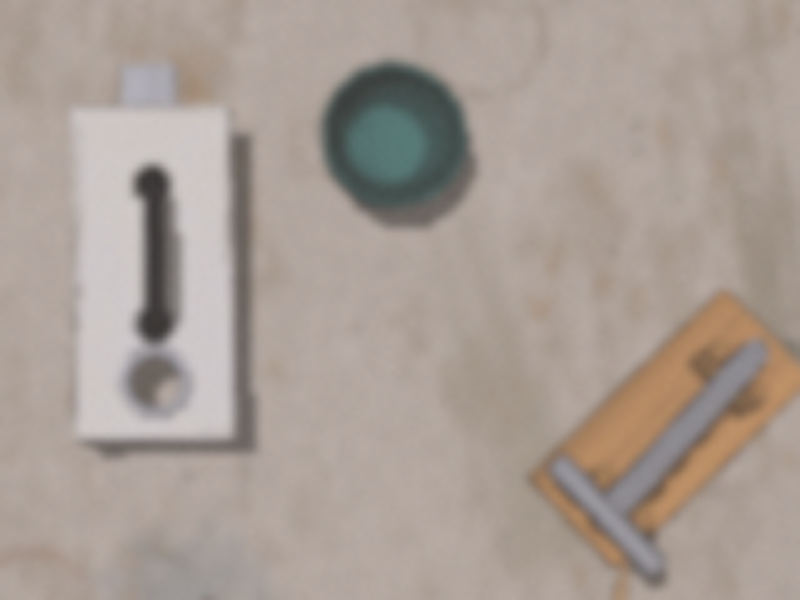

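View pics/s_mill.png

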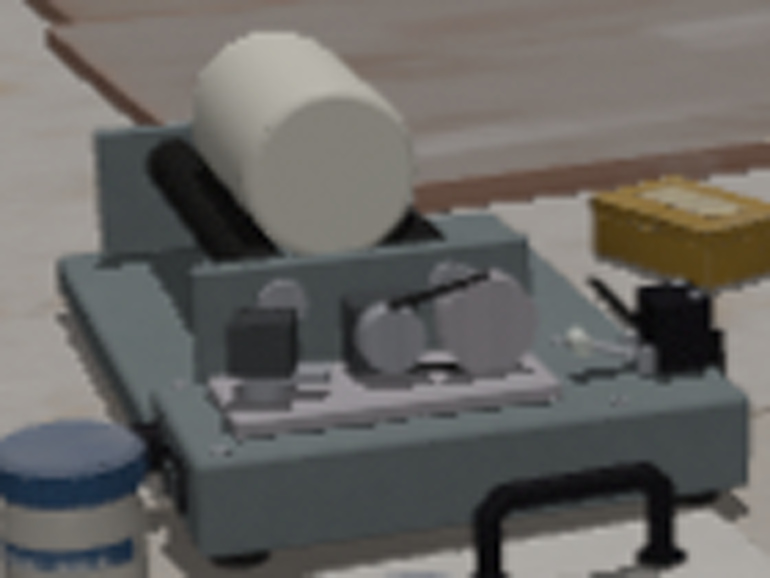

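View pics/s_key.png

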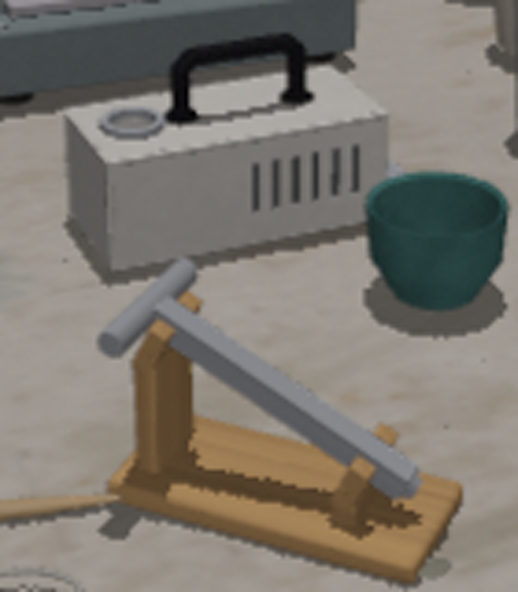

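The crops show the lock head at about (230.6,251.4) in the top view, turned roughly 20° clockwise. The plinth is pinkish. The guard's tab and keyhole are clear, and its keyhole end faces the robot. Next I'll extract the geometry with masks.

```bash
cat > h.py <<'E'
import cv2,numpy as np
from scipy.spatial.transform import Rotation as R
from plant import r
def ray(n,px):
    c=r.get_calibration(n);P=np.array(c['pose']);px=np.atleast_2d(np.asarray(px,float))
    d=np.c_[(px[:,0]-c['cx'])/c['fx'],(px[:,1]-c['cy'])/c['fy'],np.ones(len(px))]@P[:3,:3].T
    return P[:3,3],d
def onz(n,px,z):
    o,d=ray(n,px);return (o+d*((z-o[2])/d[:,2])[:,None])[:,:2]
def proj(n,p):
    c=r.get_calibration(n);P=np.array(c['pose']);q=(np.atleast_2d(p)-P[:3,3])@P[:3,:3]
    return np.c_[q[:,0]/q[:,2]*c['fx']+c['cx'],q[:,1]/q[:,2]*c['fy']+c['cy']]
def tri(a,b):  # px in side, px in top
    (o1,d1),(o2,d2)=ray('side',a),ray('top',b);d1=d1[0]/np.linalg.norm(d1[0]);d2=d2[0]/np.linalg.norm(d2[0])
    s=np.linalg.lstsq(np.c_[d1,-d2],o2-o1,rcond=None)[0];p,q=o1+s[0]*d1,o2+s[1]*d2
    return (p+q)/2,np.linalg.norm(p-q)
def cont(im,box,fn,k=8):
    x,y,w,h=box;u=cv2.resize(im[y:y+h,x:x+w],None,fx=k,fy=k,interpolation=cv2.INTER_CUBIC)
    m=fn(u).astype(np.uint8)*255
    cs=cv2.findContours(m,cv2.RETR_LIST,cv2.CHAIN_APPROX_NONE)[0]
    cs=sorted(cs,key=cv2.contourArea,reverse=True)
    return [ (c[:,0,:]+.5)/k-.5+[x,y] for c in cs if len(c)>20],m,u
E
python3 - <<'E'
from h import *
t=cv2.imread('pics/top0.png')
for p in [(331,225),(320,225),(245,230),(225,250),(240,190),(230,251),(330,195),(432,272),(331,257)]: print(p,t[p[1],p[0]],cv2.cvtColor(t,cv2.COLOR_BGR2HSV)[p[1],p[0]])
f=lambda u:(u.min(2)>165)
cs,m,u=cont(t,(305,180,60,100),f)
for c in cs[:3]:
    w=onz('top',c,.06); (cx,cy),(a,b),an=cv2.minAreaRect((w*1000).astype(np.float32)); print(len(c),cx,cy,a,b,an)
cv2.imwrite('pics/mg.png',cv2.resize(np.hstack([u,cv2.merge([m]*3)]),None,fx=.7,fy=.7))
hsv=lambda u:cv2.cvtColor(u,cv2.COLOR_BGR2HSV)
f=lambda u:(u.min(2)>60)&(u[:,:,2].astype(int)>=u[:,:,1].astype(int)+4)
cs,m,u=cont(t,(205,170,50,110),f)
cv2.imwrite('pics/mp.png',cv2.resize(np.hstack([u,cv2.merge([m]*3)]),None,fx=.65,fy=.65))
E
```

```text
(331, 225) [60 62 65] [12 20 65]
(320, 225) [200 199 206] [176   9 206]
(245, 230) [126 122 123] [128   8 126]
(225, 250) [58 58 59] [ 0  4 59]
(240, 190) [124 122 117] [ 99  14 124]
(230, 251) [83 81 81] [120   6  83]
(330, 195) [176 168 171] [131  12 176]
(432, 272) [140 135 139] [144   9 140]
(331, 257) [117 124 133] [ 13  31 133]
1634 567.3276977539062 -158.92559814453125 73.07659912109375 168.5857391357422 89.22596740722656
903 550.28466796875 -161.2256622314453 30.766916275024414 115.99118041992188 88.42227935791016
```

View pics/mg.png

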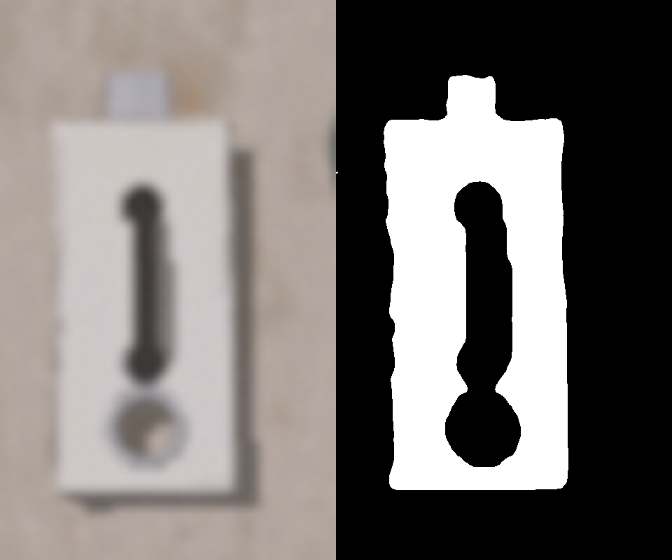

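View pics/mp.png

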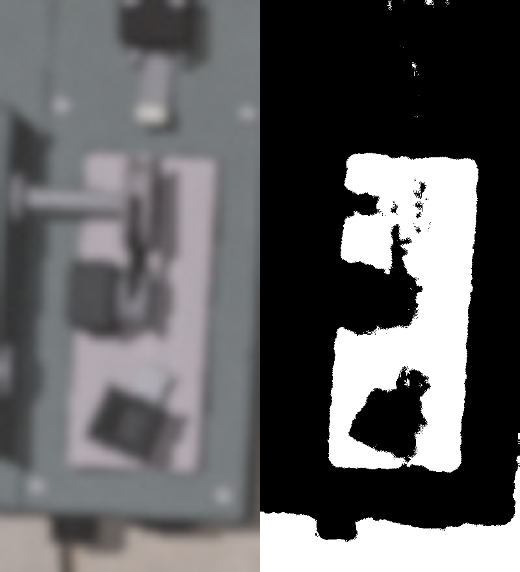

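Both masks outline their parts cleanly: the guard's white top with its tab, and the pink plinth rectangle. Next are the rectangle fits, the lock head angle and the key axis.

```bash
python3 - <<'E'
from h import *
t=cv2.imread('pics/top0.png');s=cv2.imread('pics/side0.png')
def rect(w,lbl):
    (cx,cy),(a,b),an=cv2.minAreaRect((w*1000).astype(np.float32)); print(lbl,np.round([cx,cy,a,b,an],2))
cs,m,u=cont(t,(305,201,60,79),lambda u:u.min(2)>168)
# guard lines: project contour, fit side lines
def edges(c,z,lbl):
    w=onz('top',c,z)*1000; lo,hi=np.percentile(w,1,axis=0),np.percentile(w,99,axis=0); mid=(lo+hi)/2
    L=hi-lo
    inx=np.abs(w[:,0]-mid[0])<L[0]*.38; iny=np.abs(w[:,1]-mid[1])<L[1]*.35
    out={}
    for k,sel,ax in (('y-',inx&(w[:,1]<lo[1]+6),0),('y+',inx&(w[:,1]>hi[1]-6),0),('x-',iny&(w[:,0]<lo[0]+6),1),('x+',iny&(w[:,0]>hi[0]-6),1)):
        q=w[sel]
        p=np.polyfit(q[:,ax]-mid[ax],q[:,1-ax],1); out[k]=p
        print(lbl,k,len(q),'slope deg %.2f at %.2f resid %.2f'%(np.degrees(np.arctan(p[0])),p[1],np.std(np.polyval(p,q[:,ax]-mid[ax])-q[:,1-ax])))
    print(lbl,'mid',mid,'L',L)
edges(cs[0],.06,'guard'); rect(onz('top',cs[0],.06),'guard')
f=lambda u:(u.min(2)>60)&(u[:,:,2].astype(int)>=u[:,:,1].astype(int)+4)
cs,m,u=cont(t,(205,190,44,74),f)
edges(cs[0],.058,'plinth'); rect(onz('top',cs[0],.058),'plinth')
# handle
cs,m,u=cont(t,(320,208,22,42),lambda u:u.max(2)<85)
w=onz('top',cs[0],.092);rect(w,'handle')
# lock head
for th in (70,85,95):
    cs,m,u=cont(t,(217,240,24,24),lambda u:u.max(2)<th)
    rect(onz('top',cs[0],.091),'lock%d'%th); print(cs[0].mean(0))
# key mask
for p in [(432,272),(440,265),(425,280),(445,275),(420,272),(425,283)]: print(t[p[1],p[0]])
gm=lambda u:(u.max(2).astype(int)-u.min(2)<14)&(u.max(2)>90)
cs,m,u=cont(t,(402,235,64,65),lambda u:gm(u)&(u.max(2)<200))
cv2.imwrite('pics/mk.png',np.hstack([u,cv2.merge([m]*3)])[:, :])
gs=lambda u:(u.max(2).astype(int)-u.min(2)<22)&(u[:,:,0]>=u[:,:,2])
cs,m,u=cont(s,(285,300,110,90),gs,4)
cv2.imwrite('pics/mks.png',np.vstack([u,cv2.merge([m]*3)])[:, :])
E
```

```text
guard y- 405 slope deg -0.18 at -194.34 resid 0.36
guard y+ 404 slope deg -0.31 at -125.02 resid 0.72
guard x- 181 slope deg 1.27 at 483.55 resid 0.10
guard x+ 183 slope deg 2.21 at 633.34 resid 0.74
guard mid [ 558.67634136 -159.19889244] L [151.23975931  73.02832081]
guard [ 558.76 -158.97   72.21  150.98   89.24]
plinth y- 242 slope deg -4.98 at 33.29 resid 0.31
plinth y+ 174 slope deg -5.20 at 90.34 resid 0.35
plinth x- 189 slope deg 2.78 at 506.18 resid 0.96
plinth x+ 173 slope deg 3.96 at 642.34 resid 0.66
plinth mid [574.12730813  61.82225732] L [139.75148812  66.42981068]
plinth [573.96  61.78  59.02 138.29  85.49]
handle [ 563.37 -160.31   11.95   74.39   89.66]
lock70 [525.94  69.68  11.03  18.09  62.49]
[226.43114407 250.10416667]
lock85 [523.29  63.57  27.26  21.29  66.06]
[229.5667517  251.36096939]
lock95 [523.12  62.99  29.55  22.73  64.87]
[229.70421975 251.45740446]
[140 135 139]
[127 125 132]
[141 136 140]
[151 160 173]
[ 96 132 171]
[110 113 124]
```

View pics/mk.png

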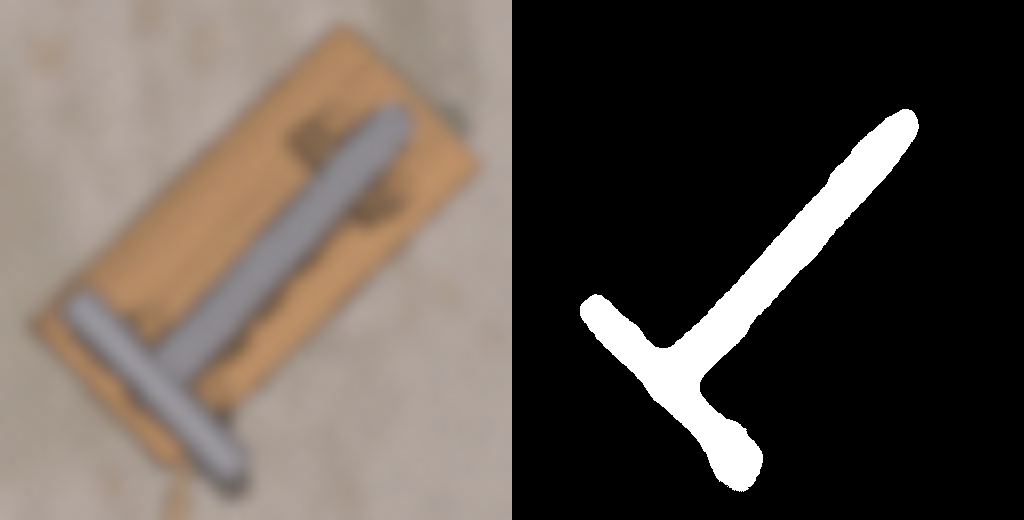

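View pics/mks.png

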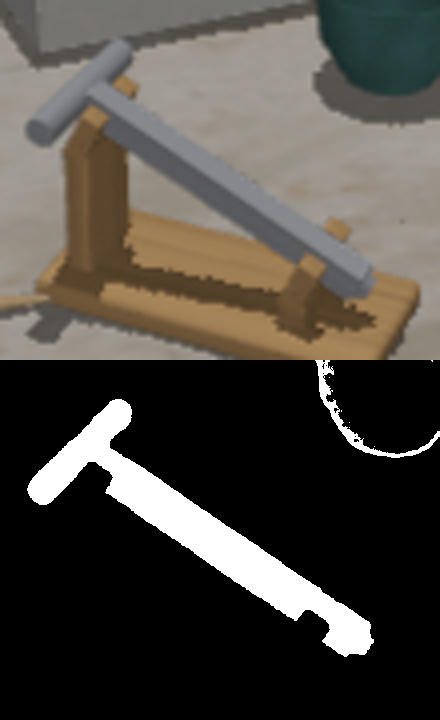

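The key mask gives these top-view points: bar ends at (412.3,272.7) and (430.5,294), and the tip near (451.7,249.7). The side-view points are bar ends at (315.5,312.5) and (295,332.5), and the tip at (375.5,369.5). I'll triangulate these and cross-check the mill's yaw with the deck screws.

```bash
python3 - <<'E'
from h import *
sc=np.array([(135,177),(312,183),(110,540),(290,551)])/5.+[190,155]
w=onz('top',sc,.05)*1000;print('screws',w.round(1),w.mean(0))
for a,b in ((2,0),(3,1)): d=w[b]-w[a];print('yaw',np.degrees(np.arctan2(d[1],d[0])))
for a,b in ((1,0),(3,2)): d=w[b]-w[a];print('yaw',np.degrees(np.arctan2(-d[0],d[1])))
A,ea=tri((315.5,312.5),(412.3,272.7));B,eb=tri((295,332.5),(430.5,294));T,et=tri((375.5,369.5),(451.7,249.7));M,em=tri((305.3,322.5),(421.4,283.4))
for n,p,e in(('A',A,ea),('B',B,eb),('T',T,et),('M',M,em)):print(n,(p*1000).round(1),'miss',round(e*1000,1))
d=M-T;print('len',np.linalg.norm(d),'elev',np.degrees(np.arcsin(d[2]/np.linalg.norm(d))),'az',np.degrees(np.arctan2(d[1],d[0])),'bar',np.linalg.norm(A-B),np.degrees(np.arctan2(*(A-B)[[1,0]])))
# jar, bowl
print('jar',onz('top',(262,295),.074),'bowl',onz('top',(379,207),.047))
# lever/others
for q in ([.5583,-.1594,.09],):pass
def tryik(p,o):
    return r.solve_ik(p,o)
# IK feasibility of down poses
def down(yaw): # tool z down, tool x at yaw
    return R.from_euler('z',yaw)*R.from_euler('x',np.pi)
for yaw in (np.pi/2,-np.pi/2): print('guard',tryik([.566,-.159,.09],(down(yaw)).as_rotvec()),tryik([.57,.06,.2],(down(yaw-.08)).as_rotvec()))
az=np.arctan2(d[1],d[0])
for tilt in (0,10,20,30,40):
  # key frame at rest
  zk=np.array([np.cos(az)*np.cos(np.radians(25)),np.sin(az)*np.cos(np.radians(25)),np.sin(np.radians(25))])
  h=np.array([np.cos(az),np.sin(az),0])
  tz=-np.cos(np.radians(tilt))*np.array([0,0,1])-np.sin(np.radians(tilt))*h
  y=np.cross([0,0,1],h)
  for sg in(1,-1):
    tx=sg*y; Rt=np.c_[tx,np.cross(tz,tx),tz]
    p=T+.08*zk
    q=tryik(p-.0*tz,R.from_matrix(Rt).as_rotvec())
    # upright variants
    res=[]
    for k in range(4):
      for yaw0 in [0]:
        # key upright: yaw angle of tool heading
        pass
    for head in np.radians(np.arange(-180,180,15)):
        # upright: tz= component: angle to -z of key = 65-tilt
        a=np.radians(65-tilt); hh=np.array([np.cos(head),np.sin(head),0])
        tz2=-np.cos(a)*np.array([0,0,1])-np.sin(a)*hh; y2=np.cross([0,0,1],hh)
        R2=np.c_[sg*y2,np.cross(tz2,sg*y2),tz2]
        if tryik([.524,.066,.05+.041+.15],R.from_matrix(R2).as_rotvec()) is not None: res.append(int(round(np.degrees(head))))
    print(tilt,sg,None if q is None else q.round(2),res)
E
```

```text
screws [[665.7  96.1]
 [660.8  15.1]
 [499.7 109.8]
 [492.5  28.2]] [579.68144503  62.28572013]
yaw -4.696101729445431
yaw -4.443052913981445
yaw -3.4843743166116163
yaw -5.0434096303848595
A [ 465.9 -340.4   76.8] miss 1.4
B [ 418.3 -379.6   74.3] miss 2.8
T [ 516.3 -441.5   25.5] miss 0.0
M [ 441.8 -360.1   75.1] miss 1.8
len 0.12100695032472335 elev 24.191328740030176 az 132.45173092359454 bar 0.06176360103109833 39.45587995846705
jar [[ 0.42489754 -0.00453874]] bowl [[ 0.61784633 -0.27419598]]
guard [-0.41241998  0.46252025 -0.19929277  0.9089833   0.         -0.41241998] [-0.03727473  0.3654802  -0.04180807  1.16350806  0.          0.04272527]
guard [-0.41241998  0.46252025 -0.19929277  0.9089833   0.          2.72917267] [-0.03727473  0.3654802  -0.04180807  1.16350806  0.         -3.09886739]
0 1 [-0.83  0.52 -0.19  0.86  0.   -3.14] [-150, -135, -120, -105, -90, -75, -60, 75, 90, 105, 120, 135, 150]
0 -1 [-0.83  0.52 -0.19  0.86  0.    0.  ] [-150, -135, -120, -105, -90, -75, -60, 75, 90, 105, 120, 135, 150]
10 1 [-0.83  0.43 -0.38  0.59 -0.   -3.14] [-180, -165, -150, -135, 
[... 457 characters left out ...]
 -30, 30, 45, 60, 75, 90, 105, 120, 135, 150, 165]
30 1 [-0.83  0.32 -0.76 -0.04 -0.   -3.14] [-180, -165, -150, -135, -120, -105, -90, -75, -60, -45, -30, -15, 0, 15, 30, 45, 60, 75, 90, 105, 120, 135, 150, 165]
30 -1 [-0.83  0.32 -0.76 -0.04 -0.    0.  ] [-180, -165, -150, -135, -120, -105, -90, -75, -60, -45, -30, -15, 0, 15, 30, 45, 60, 75, 90, 105, 120, 135, 150, 165]
40 1 [-0.83  0.34 -0.95 -0.41 -0.   -3.14] [-180, -165, -150, -135, -120, -105, -90, -75, -60, -45, -30, -15, 0, 15, 30, 45, 60, 75, 90, 105, 120, 135, 150, 165]
40 -1 [-0.83  0.34 -0.95 -0.41 -0.    0.  ] [-180, -165, -150, -135, -120, -105, -90, -75, -60, -45, -30, -15, 0, 15, 30, 45, 60, 75, 90, 105, 120, 135, 150, 165]
```

The guard centre is about (558.6,-159.3) mm with yaw -0.6°. The seat is about (574.0,61.8) with yaw -4.6°, and the lock is at about 0.35 rad. The key's bar middle and tip are also fixed. I'll grasp the guard now.

```bash
cat >> h.py <<'E'
def down(deg): return (R.from_euler('z',np.radians(deg))*R.from_euler('x',np.pi)).as_rotvec()
def st(l=''):
    o=r.get_obs();print(l,'t %.2f'%o['t'],'p',(o['position']*1000).round(1),'F',o['ft_force'].round(1),'T',o['ft_torque'].round(2),'gap',round(o['finger_gap']*1000,1));return o
def snap(n,f):
    im=r.snapshot(n);cv2.imwrite('pics/'+f+'.png',im);return im
E
python3 - <<'E'
from h import *
o=down(89.4)
r.movep([.5666,-.1596,.2],o);st('above')
r.movel([.5666,-.1596,.096],o,.2)
r.set_gripper(0.0);st('grip')
snap('side','s1')
r.movel([.5666,-.1596,.235],o,.2);st('lift')
snap('side','s2');snap('top','t2')
E
python3 -c "
import cv2
a=cv2.imread('pics/s1.png')[120:320,210:430];b=cv2.imread('pics/s2.png')[120:320,210:430];c=cv2.imread('pics/t2.png')[150:350,200:420]
cv2.imwrite('pics/v2.png',cv2.resize(cv2.hconcat([b,c]),None,fx=1.8,fy=1.8))"
```

```text
above t 2.83 p [ 566.8 -158.9  200.1] F [-0.3  0.1 -0.6] T [-0.02  0.02  0.03] gap 85.3
grip t 4.19 p [ 566.7 -159.9   96.2] F [-1.5 -2.3  3.8] T [-0.4   0.17 -0.01] gap 7.7
lift t 5.08 p [ 566.1 -159.3  233.6] F [ 0.4  0.6 -5.2] T [ 0.03 -0.05 -0.01] gap 8.0
```

View pics/v2.png

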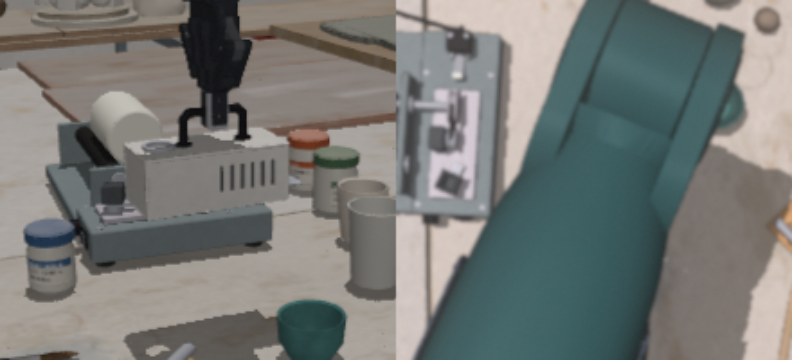

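The guard is held level, with a wrist load of about 5 N. The top view is occluded by the arm, so I'll move over the seat and check with the side view.

```bash
python3 - <<'E'
from h import *
o=down(85.4)
r.movel([.582,.0612,.235],o,.25);r.dwell(.2);ob=st('over')
s=snap('side','s3')
p=ob['position'];h=p-[0,0,.003]
Rm=R.from_euler('z',np.radians(-4.6)).as_matrix()
f=h-Rm@[.008,0,.092]
K=f+Rm@[-.05,0,.0645]
cor=[f+Rm@np.array(v) for v in ([-.075,-.035,0],[.075,-.035,0],[-.075,-.035,.06],[.075,-.035,.06],[-.075,.035,.06])]
print('pred key',proj('side',K),'corners',proj('side',np.array(cor)).round(1).tolist())
v=s.copy()
x0,y0=210,90
c=cv2.resize(s[y0:y0+180,x0:x0+180],None,fx=4,fy=4,interpolation=cv2.INTER_CUBIC)[:600]
for q in np.vstack([proj('side',K),proj('side',np.array(cor))]): cv2.drawMarker(c,tuple(int(a) for a in ((q-[x0,y0]+.5)*4)),(0,0,255),0,12,1)
cv2.imwrite('pics/v3.png',c)
E
```

```text
over t 6.42 p [582.1  60.2 235. ] F [-1.4 -0.6 -4.3] T [-0.    0.03 -0.  ] gap 7.9
pred key [[269.68802757 172.45449558]] corners [[263.2, 206.7], [330.2, 199.8], [261.6, 179.0], [329.9, 173.0], [255.3, 172.2]]
```

View pics/v3.png

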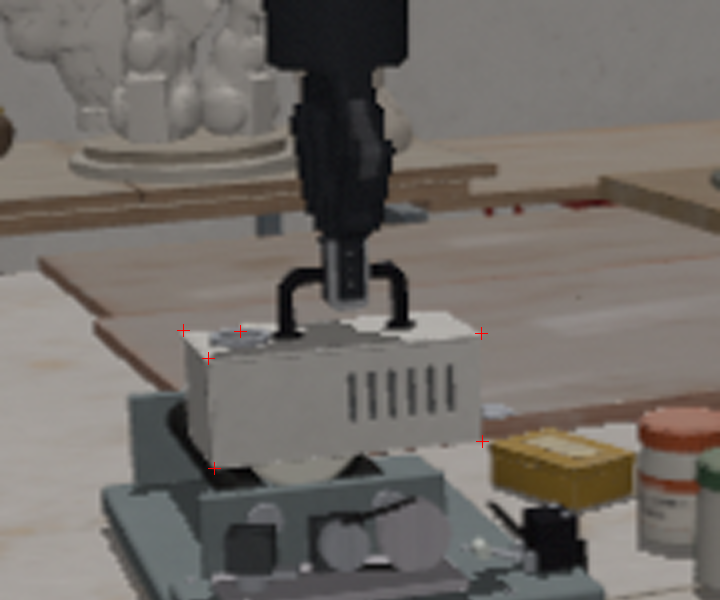

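The predicted corners match the held guard to within about 0.5 px, with the guard roughly 1 mm towards -x. I'll check the predicted plinth corners the same way in the first side picture.

```bash
python3 - <<'E'
from h import *
s=cv2.imread('pics/side0.png')
Rm=R.from_euler('z',np.radians(-4.6)).as_matrix()
f=np.array([.574,.0618,.05])
P=[f+Rm@np.array(v) for v in ([-.069,-.029,.008],[.069,-.029,.008],[-.069,-.029,0],[.069,-.029,0],[-.069,.029,.008],[-.05,0,.041])]
x0,y0=225,200
c=cv2.resize(s[y0:y0+70,x0:x0+120],None,fx=6,fy=6,interpolation=cv2.INTER_CUBIC)
for q in proj('side',np.array(P)): cv2.drawMarker(c,tuple(int(a) for a in ((q-[x0,y0]+.5)*6)),(0,0,255),0,12,1)
cv2.imwrite('pics/v4.png',c)
E
```

```text
(no output)
```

View pics/v4.png

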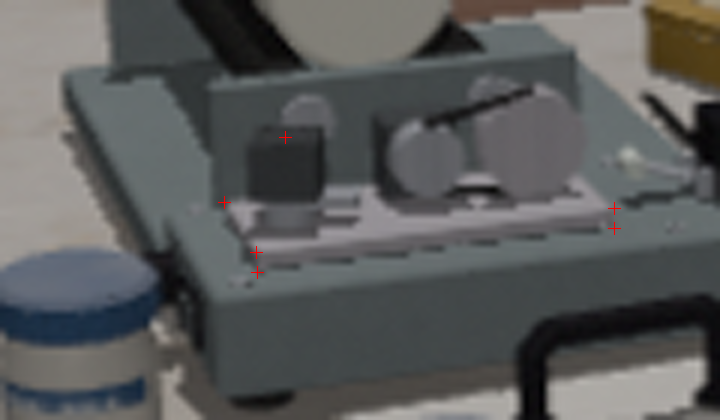

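The plinth corners agree to about 1 px. I'll lower the guard in guarded steps.

```bash
python3 - <<'E'
from h import *
o=down(85.4)
r.movel([.5825,.062,.165],o,.15);st('165')
for z in (.158,.152,.149,.1465,.1455):
    r.movel([.5825,.062,z],o,.03);ob=st(z)
    if ob['ft_force'][2]>12: print('contact');break
s=snap('side','s5');cv2.imwrite('pics/v5.png',cv2.resize(s[130:280,220:380],None,fx=4,fy=4))
E
```

```text
165 t 7.08 p [582.8  61.9 165.7] F [ 1.3 -0.6 -4.7] T [-0.03 -0.03  0.03] gap 7.9
0.158 t 7.47 p [582.6  62.  158.1] F [ 0.6 -0.9 -4.2] T [ 0.   -0.05  0.01] gap 8.1
0.152 t 7.82 p [582.4  62.  151.8] F [ 0.6  0.4 -3.6] T [ 0.04 -0.17 -0.02] gap 7.9
0.149 t 8.07 p [582.5  62.  148.9] F [ 0.7  0.4 -3.7] T [-0.01 -0.13  0.02] gap 8.1
0.1465 t 8.32 p [582.7  61.9 146.6] F [ 0.6 -1.7 -2.3] T [-0.13 -0.24  0.  ] gap 7.7
0.1455 t 8.57 p [583.   61.6 146.2] F [ 1.1 -4.   6.4] T [-0.69 -0.19 -0.02] gap 7.5
```

View pics/v5.png

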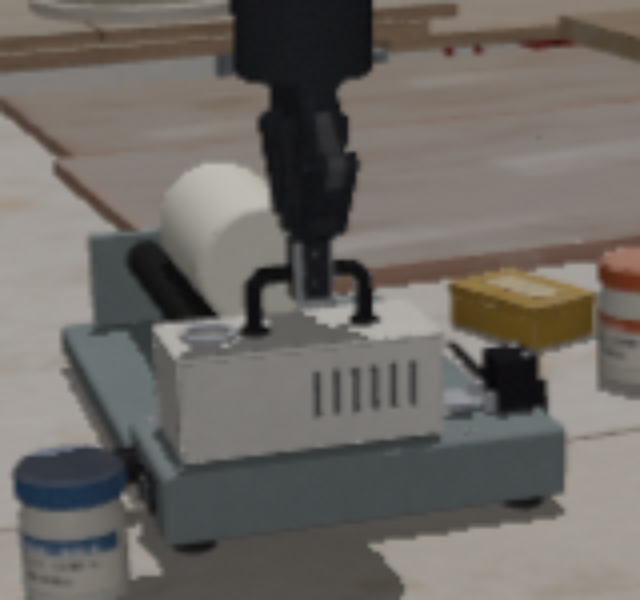

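The guard touched down at exactly the table-derived height (TCP 146.2). In the side view it sits flush on the deck, with its tab at the switch, at about (460,400) in the zoomed crop. I'll release it, refine the key line from the top mask and move above the key.

```bash
cat >> h.py <<'E'
def keypose(head_deg,elev_deg,ang_deg):
    """tool R for key with horizontal heading head (tip->bar horizontally), shank elevation, tool-z angle ang from key's tip direction; jaws along key y"""
    h=np.array([np.cos(np.radians(head_deg)),np.sin(np.radians(head_deg)),0]);Z=np.array([0,0,1.]);e=np.radians(elev_deg)
    zk=np.cos(e)*h+np.sin(e)*Z; n=np.cos(e)*Z-np.sin(e)*h  # n: 'upper' normal, at upright = -h
    a=np.radians(ang_deg)
    tz=-np.cos(a)*zk-np.sin(a)*n
    tx=-np.cross(Z,h)
    return np.c_[tx,np.cross(tz,tx),tz],zk
E
python3 - <<'E'
from h import *
t=cv2.imread('pics/top0.png')
gm=lambda u:(u.max(2).astype(int)-u.min(2)<14)&(u.max(2)>90)&(u.max(2)<200)
cs,m,u=cont(t,(402,235,64,65),gm)
ys,xs=np.nonzero(m);px=np.c_[xs,ys]/8.+[402,235]-.5
a,b=np.array([421.4,283.4]),np.array([451.7,249.7]);d=(b-a)/np.linalg.norm(b-a)
for _ in range(3):
    sal=(px-a)@d; lat=(px-a)@np.array([-d[1],d[0]]); q=px[(sal>10)&(sal<40)&(abs(lat)<5)]
    vx,vy,x0,y0=cv2.fitLine(q.astype(np.float32),cv2.DIST_L2,0,.01,.01).ravel(); d=np.array([vx,vy]); d*=np.sign(d@(b-a)); a=np.array([x0,y0])+d*((a-[x0,y0])@d)
# ends of line on planes: z at point ~ interpolate; shank heights
P1=onz('top',a+d*5,.072)[0];P2=onz('top',a+d*38,.036)[0]
print('az',np.degrees(np.arctan2(*(P1-P2)[::-1])),P1,P2)
# lateral offset of M and S guess from this line
n=np.array([-(P1-P2)[1],(P1-P2)[0]]);n/=np.linalg.norm(n)
for nm,p in(('M',[.4418,-.3601]),('T',[.5163,-.4415])):print(nm,(np.array(p)-P1)@n*1000)
r.set_gripper(.06);r.movel([.5825,.062,.24],None,.3);st()
E
```

```text
az 132.81762054518944 [ 0.44988918 -0.36712965] [ 0.5046945  -0.42627751]
M 1.1557658713008214
T 1.833347908920332
 t 9.62 p [582.8  62.  240.7] F [-0.5 -0.6 -0.7] T [-0.   -0.02  0.02] gap 60.4
```

```bash
cat >> h.py <<'E'
def keytcp(S,along,ahead,head,elev,ang,flip=False):
    M,zk=keypose(head,elev,ang)
    if flip: M=np.c_[-M[:,0],-M[:,1],M[:,2]]
    return np.asarray(S)+zk*along-M[:,2]*(.003+ahead),R.from_matrix(M).as_rotvec()
E
python3 - <<'E'
from h import *
S=np.array([.4698,-.3898,.0561])
for ang in (35,45,55,65):
  for fl in (0,1):
    p,o=keytcp(S,.004,.008,132.5,25,ang,fl);q=r.solve_ik(p,o);print(ang,fl,'grasp',None if q is None else q.round(2))
    for hd in (65.,65-63,155,155-63,-115,-178,-25,-88):
        L=np.array([.524,.066,.091+.061+.09]);p,o=keytcp(L,.004,.008,hd,90,ang,fl);q=r.solve_ik(p,o);print('   up',hd,None if q is None else q.round(2))
E
```

```text
35 0 grasp [-0.83  0.3  -0.77 -0.02 -0.    0.  ]
   up 65.0 [-0.34  0.16 -0.31  1.03  0.61  1.69]
   up 2 [-0.06 -0.1  -0.66  0.4   0.05  3.07]
   up 155 [-0.12  0.68  0.48  1.96  0.18  0.26]
   up 92 [-0.32  0.36 -0.04  1.41  0.57  1.14]
   up -115 [ 0.21  0.55  0.27  1.69 -0.48 -0.83]
   up -178 [-0.01  0.73  0.57  2.02 -0.03 -0.04]
   up -25 [ 0.13 -0.03 -0.58  0.49 -0.31 -2.66]
   up -88 [ 0.26  0.38  0.    1.35 -0.59 -1.3 ]
35 1 grasp [-0.83  0.3  -0.77 -0.02 -0.   -3.14]
   up 65.0 [-0.34  0.16 -0.31  1.03  0.61 -1.46]
   up 2 [-0.06 -0.1  -0.66  0.4   0.05 -0.08]
   up 155 [-0.12  0.68  0.48  1.96  0.18 -2.88]
   up 92 [-0.32  0.36 -0.04  1.41  0.57 -2.  ]
   up -115 [ 0.21  0.55  0.27  1.69 -0.48  2.31]
   up -178 [-0.01  0.73  0.57  2.02 -0.03  3.1 ]
   up -25 [ 0.13 -0.03 -0.58  0.49 -0.31  0.48]
   up -88 [ 0.26  0.38  0.    1.35 -0.59  1.85]
45 0 grasp [-0.83  0.34 -0.57  0.31 -0.    0.  ]
   up 65.0 [-0.42  0.18 -0.37  1.    0.79  1.59]
   up 2 [-0.07 -0.16 -0.84  0.1   0.07  3.07]
   up 155 None
   up 92 [-0.39  0.42 -0.04  1.49  0.7   1.01]
   up -115 [ 0.26  0.66  0.3
[... 1135 characters left out ...]
ne
   up -25 [ 0.24 -0.06 -0.91 -0.12 -0.54  0.43]
   up -88 [ 0.38  0.54  0.04  1.52 -0.88  2.12]
65 0 grasp [-0.83  0.51 -0.18  0.88  0.    0.  ]
   up 65.0 [-0.55  0.3  -0.46  1.04  1.12  1.32]
   up 2 None
   up 155 None
   up 92 [-0.47  0.6  -0.03  1.74  0.91  0.65]
   up -115 None
   up -178 None
   up -25 [ 0.28  0.   -1.09 -0.54 -0.64 -2.79]
   up -88 [ 0.41  0.64  0.07  1.67 -1.   -0.82]
65 1 grasp [-0.83  0.51 -0.18  0.88  0.   -3.14]
   up 65.0 [-0.55  0.3  -0.46  1.04  1.12 -1.83]
   up 2 None
   up 155 None
   up 92 [-0.47  0.6  -0.03  1.74  0.91 -2.49]
   up -115 None
   up -178 None
   up -25 [ 0.28  0.   -1.09 -0.54 -0.64  0.35]
   up -88 [ 0.41  0.64  0.07  1.67 -1.    2.33]
```

With the grip flipped, joint 6 stays well inside its range through the turn. I'll grasp the key and use the free top view to check the seated guard.

```bash
python3 - <<'E'
from h import *
S=np.array([.4698,-.3898,.0561]);az=131.
p,o=keytcp(S,.004,.008,az,25,45,1)
M=R.from_rotvec(o).as_matrix()
q=r.solve_ik(p-.09*M[:,2],o);q2=r.solve_ik(p,o);print(q.round(3),q2.round(3))
assert q[5]>-3.13 and q2[5]>-3.13
r.movep(p-.09*M[:,2],o);r.set_gripper(.05);st('above')
snap('side','s6');snap('top','t6')
E
python3 -c "
import cv2
a=cv2.imread('pics/s6.png')[250:400,260:410];b=cv2.imread('pics/t6.png')[155:305,170:320];c=cv2.imread('pics/s6.png')[170:270,220:370]
cv2.imwrite('pics/v6.png',cv2.resize(cv2.hconcat([a,b]),None,fx=2.6,fy=2.6,interpolation=2));cv2.imwrite('pics/v6b.png',cv2.resize(c,None,fx=5,fy=5,interpolation=2))"
```

```text
[-0.818  0.197 -0.5    0.525 -0.013 -3.107] [-0.82   0.34  -0.571  0.311 -0.012 -3.109]
above t 12.55 p [ 444.9 -360.9  152.7] F [-0.  -0.5 -0.1] T [0.19 0.2  0.01] gap 49.9
```

View pics/v6.png

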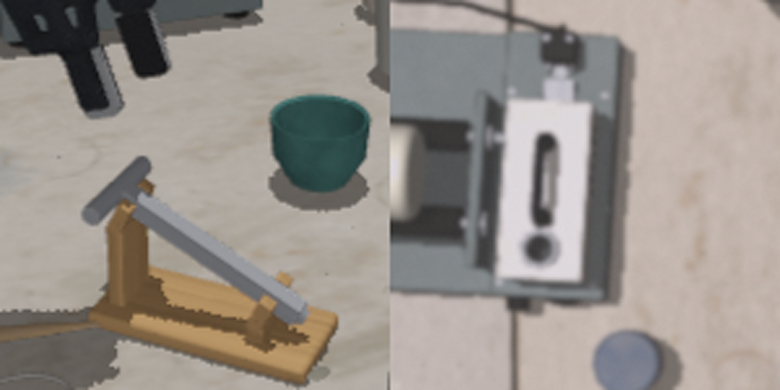

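View pics/v6b.png

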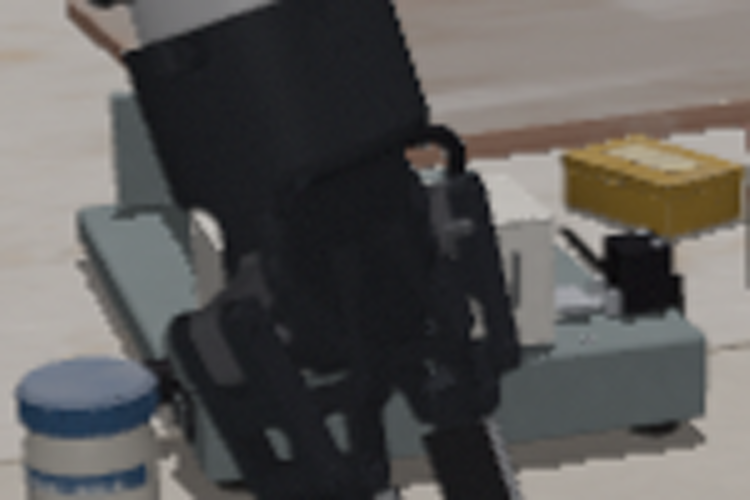

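In the top view the guard is seated square on the deck with its tab over the switch lever, and the keyhole is at about (228,250). I'll measure the seated guard and grasp the key.

```bash
python3 - <<'E'
from h import *
t=cv2.imread('pics/t6.png')
cs,m,u=cont(t,(205,190,48,80),lambda u:u.min(2)>150)
w=onz('top',cs[0],.11)*1000
(cx,cy),ab,an=cv2.minAreaRect(w[w[:,0]<np.percentile(w[:,0],99)].astype(np.float32));print('guard rect',cx,cy,ab,an)
cs,m,u=cont(t,(221,243,16,16),lambda u:u.max(2)<120)
for c in cs[:1]:
    (x,y),rad=cv2.minEnclosingCircle(c.astype(np.float32));mm=cv2.moments(c.astype(np.float32));print('hole px',x,y,rad,mm['m10']/mm['m00'],mm['m01']/mm['m00'],'w',onz('top',(mm['m10']/mm['m00'],mm['m01']/mm['m00']),.112))
S=np.array([.4698,-.3898,.0561]);az=131.
p,o=keytcp(S,.004,.008,az,25,45,1)
r.movel(p,o,.12);st('at');a=snap('side','s7')
r.set_gripper(0.0);st('grip');b=snap('side','s8')
cv2.imwrite('pics/v8.png',cv2.resize(cv2.hconcat([a[270:410,270:420],b[270:410,270:420]]),None,fx=2.6,fy=2.6,interpolation=2))
E
```

```text
guard rect 575.5889892578125 62.01160430908203 (79.8641586303711, 164.26666259765625) 88.47420501708984
hole px 226.74549865722656 250.10719299316406 5.156399250030518 226.69813376924122 250.11111820596648 w [[0.52485675 0.06663241]]
at t 13.55 p [ 465.1 -384.3   68.7] F [-0.4 -0.3 -0.4] T [ 0.25  0.19 -0.03] gap 50.0
grip t 14.03 p [ 465.2 -384.4   68.6] F [-0.6  0.7  5.6] T [ 0.1   0.04 -0.04] gap 10.5
```

View pics/v8.png

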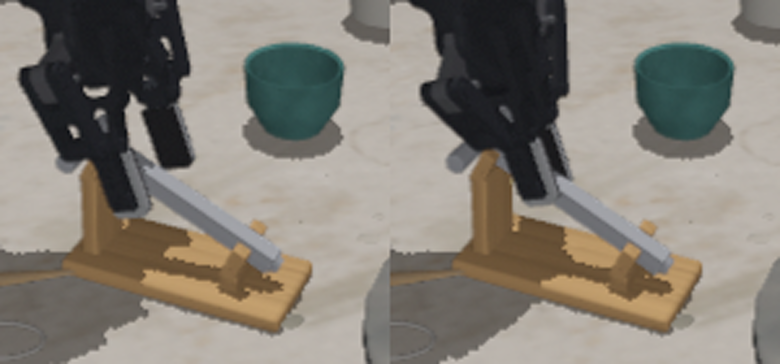

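The gripper holds the shank between the notches (gap 10.5 for the 12 mm bar). The seated keyhole measures (524.9,66.6), which agrees with the predicted lock mouth at (524.2,65.9). Next I'll lift the key out, stand it upright and check its pose.

```bash
python3 - <<'E'
from h import *
S=np.array([.4698,-.3898,.0561]);az=131.
p,o=keytcp(S+[0,0,.13],.004,.008,az,25,45,1)
r.movel(p,o,.2);st('lift')
for S2,hd in (([.47,-.16,.262],90),([.5245,.0660,.252],65.2)):
    p,o=keytcp(S2,.004,.008,hd,90,45,1);q=r.solve_ik(p,o);print(q.round(2));r.movep(p,o);st()
r.dwell(.2);st()
s=snap('side','s9');t=snap('top','t9')
S2=np.array(S2)
pts=np.array([S2+[0,0,-.08],S2,S2+[0,0,.045],[.5249,.0666,.1145]]);a=proj('side',pts);b=proj('top',pts);print(a.round(1),b.round(1))
x0,y0=200,60
c=cv2.resize(s[y0:y0+150,x0:x0+150],None,fx=4,fy=4,interpolation=2)
for q in a: cv2.drawMarker(c,tuple(int(v) for v in ((q-[x0,y0]+.5)*4)),(0,0,255),0,12,1)
d=cv2.resize(t[180:280,180:280],None,fx=6,fy=6,interpolation=2)[:600,:]
cv2.imwrite('pics/v9.png',c);cv2.imwrite('pics/v9t.png',d)
E
```

```text
lift t 14.88 p [ 464.4 -383.7  196.7] F [-0.8  0.1 -1.6] T [0.39 0.34 0.  ] gap 10.7
[-0.78  0.54  0.18  1.82  0.52 -2.52]
 t 16.07 p [ 469.9 -168.   273. ] F [ 0.   0.5 -1.9] T [-0.89 -0.   -0.03] gap 10.3
[-0.42  0.18 -0.35  1.03  0.79 -1.56]
 t 16.99 p [521.3  58.3 263.8] F [ 0.1 -0.2 -1. ] T [-0.8   0.38  0.08] gap 10.2
 t 17.19 p [521.8  57.8 263.4] F [ 0.4  0.4 -1.5] T [-0.85  0.36  0.01] gap 10.4
[[270.4 187. ]
 [268.5 150.3]
 [267.4 128.8]
 [271.8 212.2]] [[222.6 248.9]
 [216.1 246.8]
 [212.  245.5]
 [226.5 250. ]]
```

View pics/v9.png

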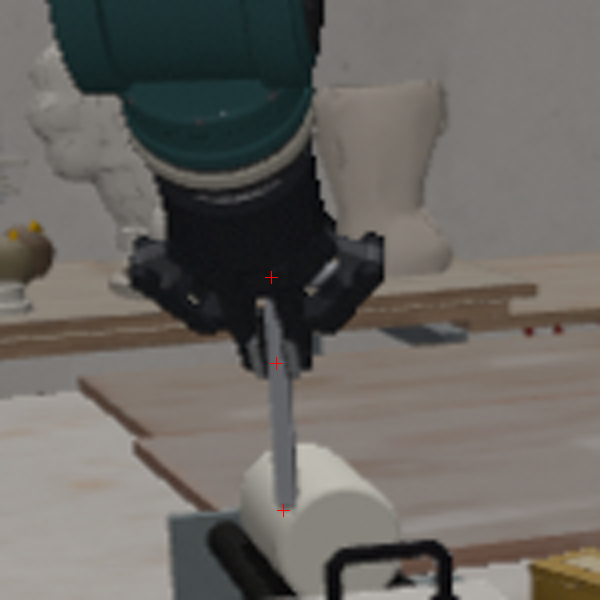

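View pics/v9t.png

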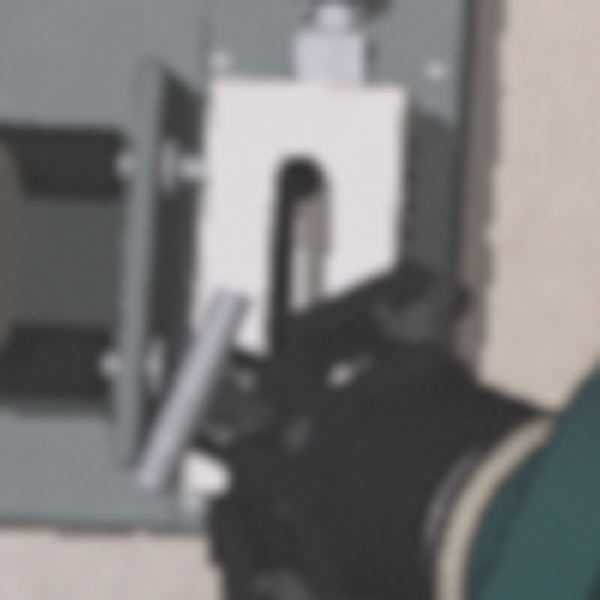

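In the side crop the tip is at about (286,508) against a prediction of (283,510), but the shank leans about 2°, which comes from the grip azimuth. In the top crop the bar middle is within 0.7 px. I'll correct the lean by tilting the tool 2° about its heading, lower to just above the hole, and recheck.

```bash
cat >> h.py <<'E'
def corr(S,hd,th=2.0):
    p,o=keytcp(S,.004,.008,hd,90,45,1);h=np.array([np.cos(np.radians(hd)),np.sin(np.radians(hd)),0])
    Rc=R.from_rotvec(h*np.radians(th));c=np.asarray(S)+[0,0,.004]
    return c+Rc.apply(p-c),(Rc*R.from_rotvec(o)).as_rotvec()
E
python3 - <<'E'
from h import *
S2=np.array([.5250,.0664,.205])
p,o=corr(S2,65.2)
r.movel(p,o,.1);r.dwell(.3);st()
act=r.get_obs()['position'];print('err',(act-p)*1000)
s=snap('side','s10')
pts=np.array([S2+[0,0,-.08],S2,[.5249,.0666,.1145]]);a=proj('side',pts);print(a.round(1))
x0,y0=220,120
c=cv2.resize(s[y0:y0+120,x0:x0+120],None,fx=5,fy=5,interpolation=2)
for q in a: cv2.drawMarker(c,tuple(int(v) for v in ((q-[x0,y0]+.5)*5)),(0,0,255),0,12,1)
cv2.imwrite('pics/v10.png',c)
E
```

```text
t 18.21 p [522.1  59.2 217.2] F [ 0.7  0.5 -1.1] T [-0.84  0.36  0.01] gap 10.4
err [ 0.09200002 -0.04599487  0.39256333]
[[271.6 207.7]
 [269.8 172. ]
 [271.8 212.2]]
```

View pics/v10.png

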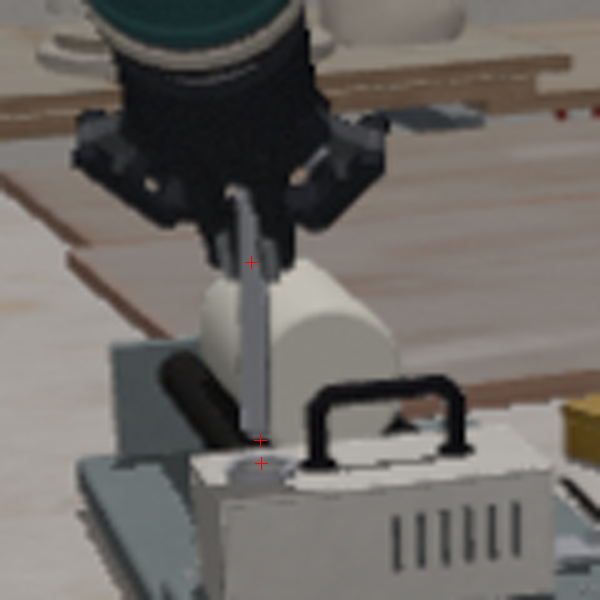

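The shank is now vertical. The tip is about 1.2 px (2 mm) left of the hole axis, so I'll shift by that much and insert with force checks.

```bash
python3 - <<'E'
from h import *
for z,v in ((.205,.05),(.176,.08),(.170,.04),(.166,.04),(.162,.04),(.158,.03),(.155,.03),(.153,.03),(.152,.03),(.151,.03)):
    p,o=corr([.5267,.0653,z],65.2);r.movel(p,o,v);ob=st(z)
    f=ob['ft_force']
    if abs(f[0])>15 or abs(f[1])>15 or f[2]>8: print('stop');break
s=snap('side','s11');cv2.imwrite('pics/v11.png',cv2.resize(s[120:240,220:340],None,fx=5,fy=5,interpolation=2))
E
```

```text
0.205 t 18.51 p [523.8  58.  216.8] F [-0.9 -0.3 -1.9] T [-0.79  0.34 -0.05] gap 10.7
0.176 t 19.02 p [523.7  58.2 187.9] F [-0.4 -0.4 -1.5] T [-0.75  0.34 -0.01] gap 10.2
0.17 t 19.32 p [523.6  58.2 181.7] F [ 0.6 -0.3 -1.7] T [-0.81  0.33 -0.04] gap 10.9
0.166 t 19.57 p [523.6  58.2 177.6] F [-0.2 -0.  -1.4] T [-0.88  0.37 -0.03] gap 11.2
0.162 t 19.82 p [523.8  57.9 173.7] F [-0.2 -2.1  1.1] T [-1.09  0.33 -0.08] gap 10.8
0.158 t 20.11 p [523.4  57.9 169.3] F [-1.9 -3.1 -5.3] T [-1.91  0.86  0.02] gap 10.7
0.155 t 20.36 p [523.6  57.9 166.5] F [-2.6 -4.6 -2.6] T [-1.91  0.87  0.06] gap 10.4
0.153 t 20.61 p [523.6  58.  164.6] F [-3.9 -4.8 -0.7] T [-1.75  1.    0.19] gap 10.4
0.152 t 20.86 p [523.6  58.  163.8] F [-4.  -5.1  2.2] T [-1.47  1.1   0.25] gap 10.8
0.151 t 21.11 p [523.9  58.1 163.3] F [-6.5 -6.8  9.3] T [-0.86  1.01  0.4 ] gap 10.3
stop
```

View pics/v11.png

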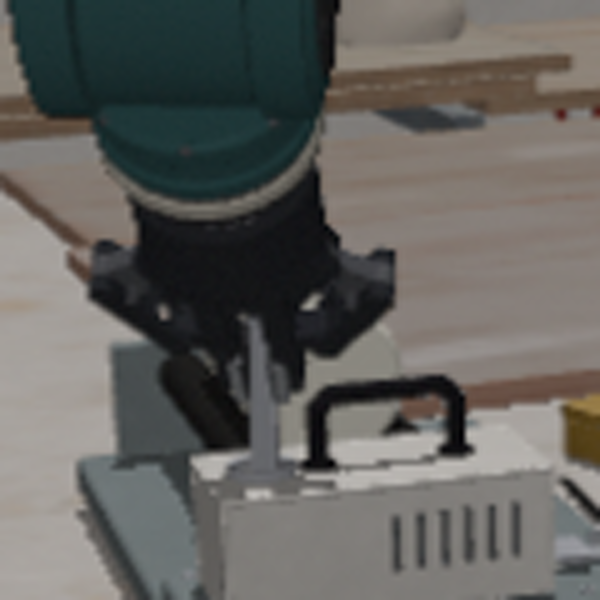

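The key reached the socket floor at the expected height (S about 151.5). Now I'll turn it clockwise in steps while watching the torque.

```bash
python3 - <<'E'
from h import *
C=[.5262,.0646,.1515]
for hd in (65.2,55,45,35,25,15,8,3):
    p,o=corr(C,hd);q=r.solve_ik(p,o)
    if q is None or abs(q[5])>3.1: print('ik',hd,q);break
    r.movel(p,o,.004);ob=st(hd)
    f=ob['ft_force'];
    if np.linalg.norm(f)>30: print('stop');break
s=snap('side','s12');t=snap('top','t12')
cv2.imwrite('pics/v12.png',cv2.resize(cv2.hconcat([s[130:250,220:340],t[180:300,180:300]]),None,fx=3.3,fy=3.3,interpolation=2))
E
```

```text
65.2 t 21.56 p [523.3  57.5 163.4] F [-2.5 -3.7  2.9] T [-0.79  0.59  0.19] gap 10.5
55 t 22.06 p [521.6  58.2 163.4] F [-4.6 -3.6  3.8] T [-1.    0.97  0.16] gap 10.8
45 t 22.55 p [520.5  59.1 163.4] F [-5.8 -5.1  5.1] T [-1.    1.24  0.28] gap 10.5
35 t 23.04 p [519.7  60.2 163.5] F [-5.8 -4.9  5.9] T [-0.88  1.06  0.09] gap 10.6
25 t 23.53 p [518.9  61.3 163.5] F [-7.  -5.5  7.8] T [-0.93  1.3  -0.13] gap 10.5
15 t 24.02 p [518.6  62.6 163.6] F [-6.9 -5.1  6.7] T [-0.93  1.09 -0.28] gap 10.8
8 t 24.42 p [518.3  63.4 163.5] F [-7.6 -6.8  8.7] T [-1.07  1.15 -0.52] gap 10.4
3 t 24.73 p [518.3  64.1 163.6] F [-6.3 -6.6  8.3] T [-1.01  0.98 -0.58] gap 10.4
```

View pics/v12.png

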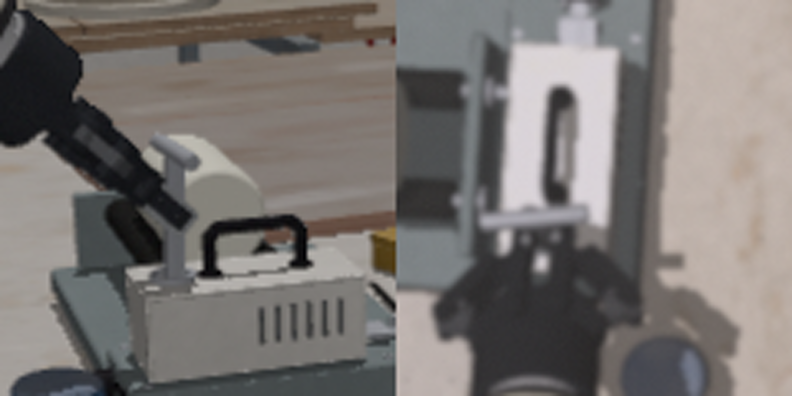

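The key is turning and stands upright. In the top view the bar now lies nearly across the guard. I'll continue to the hard stop, taking up the play and watching for a torque rise.

```bash
python3 - <<'E'
from h import *
C=[.5258,.0640,.1515]
for hd in (0,-3,-6,-9,-12,-15):
    p,o=corr(C,hd);q=r.solve_ik(p,o)
    if q is None: print('ik',hd);break
    r.movel(p,o,.004);ob=st(hd);M=R.from_rotvec(ob['orientation']).as_matrix()
    print('  actual tool-x yaw',np.degrees(np.arctan2(M[1,0],M[0,0])).round(2),'j6',ob['joints'][5].round(3))
    if ob['ft_torque'][2]<-2 or np.linalg.norm(ob['ft_force'])>25: print('stop');break
s=snap('side','s13');t=snap('top','t13')
cv2.imwrite('pics/v13.png',cv2.resize(cv2.hconcat([s[130:250,220:340],t[180:300,180:300]]),None,fx=3.3,fy=3.3,interpolation=2))
E
```

```text
0 t 25.10 p [517.9  64.1 163.6] F [-5.3 -2.7  7. ] T [-0.6   0.85 -0.37] gap 10.4
  actual tool-x yaw 90.01 j6 -0.026
-3 t 25.35 p [517.9  64.5 163.6] F [-6.1 -2.6  7. ] T [-0.67  0.92 -0.39] gap 10.7
  actual tool-x yaw 87.01 j6 0.033
-6 t 25.60 p [517.9  64.9 163.6] F [-7.7 -4.   8.7] T [-0.71  0.91 -0.5 ] gap 10.5
  actual tool-x yaw 84.01 j6 0.091
-9 t 25.85 p [517.9  65.2 163.6] F [-8.5 -3.7  8.3] T [-0.82  1.03 -0.5 ] gap 10.5
  actual tool-x yaw 81.0 j6 0.15
-12 t 26.10 p [517.9  65.6 163.5] F [-7.9 -3.9  9.4] T [-0.8   1.03 -0.41] gap 10.6
  actual tool-x yaw 78.01 j6 0.209
-15 t 26.35 p [518.   66.  163.5] F [-7.8 -3.5 10. ] T [-0.85  0.99 -0.42] gap 10.6
  actual tool-x yaw 75.01 j6 0.268
```

View pics/v13.png

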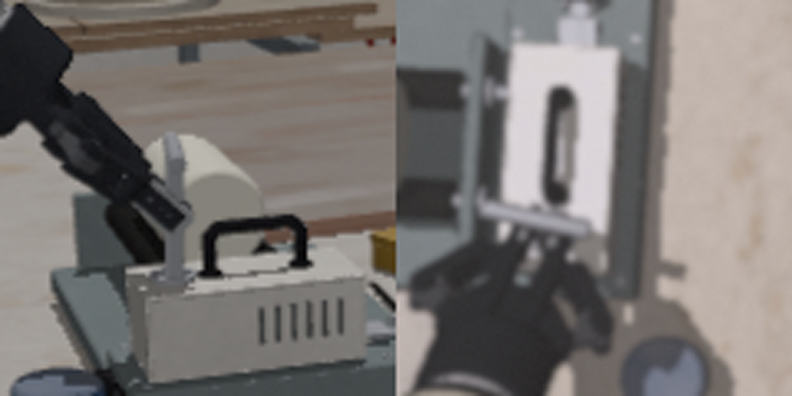

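The torque shows no clear rise, so I'll measure the bar's actual yaw in the last two top views.

```bash
python3 - <<'E'
from h import *
out=[]
for f in('t9','t12','t13'):
    t=cv2.imread(f'pics/{f}.png')
    x,y,w,h=195,225,50,55
    u=cv2.resize(t[y:y+h,x:x+w],None,fx=8,fy=8,interpolation=2);out.append(u)
cv2.imwrite('pics/v14.png',cv2.resize(np.hstack(out),None,fx=.65,fy=.65))
E
```

```text
(no output)
```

View pics/v14.png

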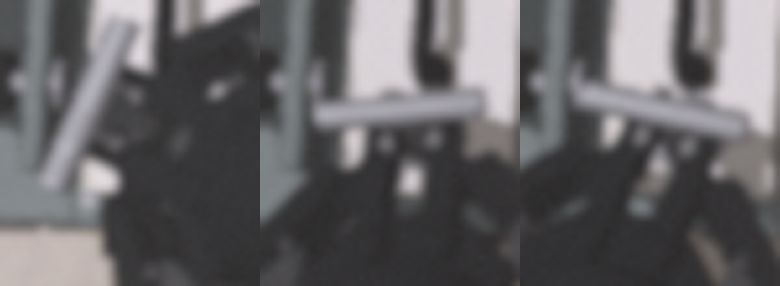

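The bar is clearly visible in all three crops. Its ends are at (125,20)-(47,183) before insertion, (60,113)-(218,101) at head 3, and (63,93)-(223,128) at head -15.

```bash
python3 - <<'E'
from h import *
for n,a,b,z in(('t9',(125,20),(47,183),.297),('t12',(60,113),(218,101),.198),('t13',(63,93),(223,128),.198)):
    w=onz('top',np.array([a,b])/5.2+[195,225]-.5,z);d=w[0]-w[1];print(n,'bar yaw',np.degrees(np.arctan2(d[1],d[0]))%180,'len',np.linalg.norm(d),'mid',w.mean(0))
t=cv2.imread('pics/t13.png')
E
```

```text
t9 bar yaw 153.585899585588 len 0.06465565904065058 mid [0.52734351 0.06779242]
t12 bar yaw 92.81153725315201 len 0.06181918827256555 mid [0.53085865 0.06461287]
t13 bar yaw 76.12672671427643 len 0.06412672850682481 mid [0.52944953 0.06308918]
```

The bar follows the tool with only about 1-2.7° of lag, so it isn't slipping much, yet this is past where I expected the stop. I'll release: spring-back of the key will show whether the stop was reached. I'll also check the key's height.

```bash
python3 - <<'E'
from h import *
r.set_gripper(.03);r.dwell(.2);o=st('rel')
M=R.from_rotvec(o['orientation']).as_matrix()
r.movel(o['position']-M[:,2]*.06,None,.15);st()
s=snap('side','s15');t=snap('top','t15')
r_=lambda im,x,y,w,h,k:cv2.resize(im[y:y+h,x:x+w],None,fx=k,fy=k,interpolation=2)
cv2.imwrite('pics/v15.png',r_(t,195,225,50,55,10));cv2.imwrite('pics/v15s.png',r_(s,220,140,120,110,6))
E
```

```text
rel t 26.98 p [518.2  65.8 163.2] F [ 0.3  1.4 -0.4] T [0.07 0.59 0.03] gap 30.1
 t 27.52 p [477.2  75.4 205.8] F [ 0.2 -0.1  0.4] T [0.15 0.57 0.03] gap 29.8
```

View pics/v15.png

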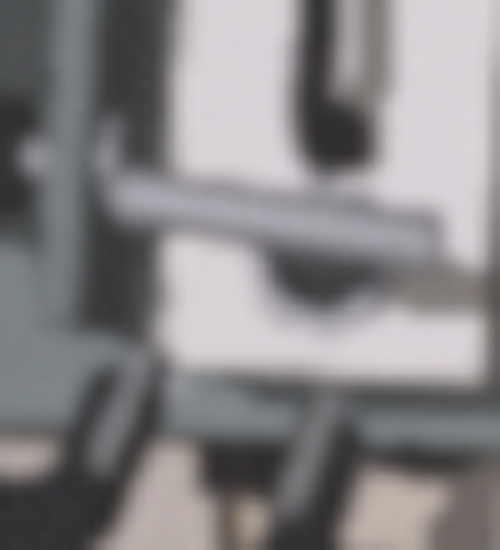

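View pics/v15s.png

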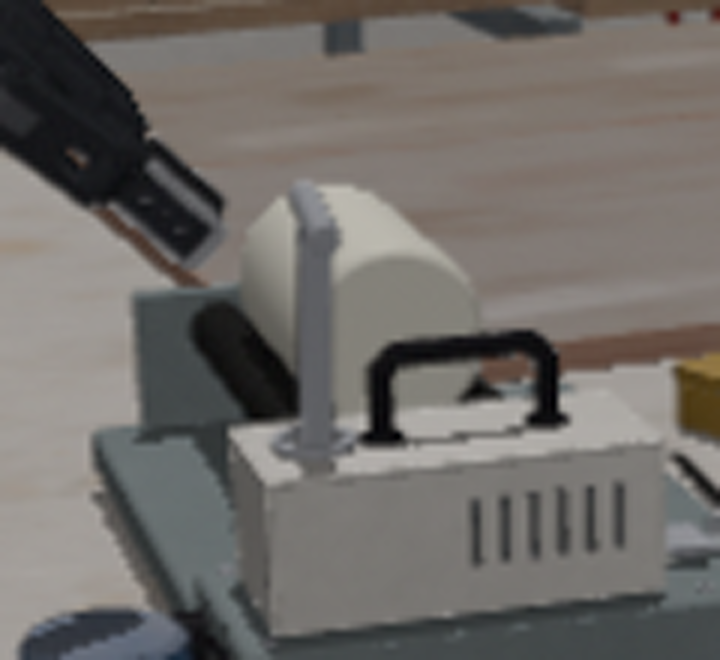

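After release the bar runs from (110,193) to (435,240) in the top crop. In the side view the key stands upright in the collar, with the bar middle at about (312,210). I'll compute the yaw and height.

```bash
python3 - <<'E'
from h import *
e=np.array([(110,193),(435,240)])/10+[195,225]-.45
w=onz('top',e,.197);d=w[0]-w[1];print('bar yaw',np.degrees(np.arctan2(d[1],d[0])),'len',np.linalg.norm(d),'mid',w.mean(0))
print(tri(np.array((312,210))/6+[220,140]-.4,e.mean(0)))
print('pred bar mid side',proj('side',[.5249,.066,.197]),'meas',np.array((312,210))/6+[220,140]-.4)
# refined by colour mask
t=cv2.imread('pics/t15.png')
cs,m,u=cont(t,(203,238,40,16),lambda u:(u[:,:,0].astype(int)-u[:,:,2]>3)&(u.min(2)>115)&(u.max(2)<190))
c=cs[0];(x,y),ab,an=cv2.minAreaRect(c.astype(np.float32));bx=cv2.boxPoints(((x,y),ab,an));print(x,y,ab,an)
mill=-4.6
E
```

```text
bar yaw 80.22646242727895 len 0.06684858473517494 mid [0.52860305 0.06366309]
(array([0.52815091, 0.06330717, 0.19972897]), np.float64(0.0006015693498765431))
pred bar mid side [[269.99408017 175.73588684]] meas [271.6 174.6]
220.68431091308594 245.27139282226562 (34.882286071777344, 7.506421089172363) 11.247314453125
```

The bar sprang back about 4° on release and now sits at or past the expected stop position, so the stop was reached. To confirm that and the full depth, I'll grip the crossbar from above, press down gently and twist while watching for a clean torque rise.

```bash
python3 - <<'E'
from h import *
o=r.get_obs()
r.movel(o['position']+[-.04,0,.09],None,.25)
hd=-9.8
r.movep([.526,.064,.27],down(hd));r.set_gripper(.05);st('above')
r.movel([.526,.064,.201],down(hd),.12);st('at')
r.set_gripper(0);st('grip')
for z in (.199,.1975):
    r.movel([.526,.064,z],down(hd),.02);ob=st(z)
    if ob['ft_force'][2]>15:break
z=ob['position'][2] if False else z
for d in (2,5,8,11,14):
    r.movel([.526,.064,z],down(hd-d),.02) if False else r.movep([.526,.064,z],down(hd-d));ob=st('tw%d'%d)
    if abs(ob['ft_torque'][2])>.6: print('stop');break
E
```

```text
above t 29.76 p [525.8  64.1 270.3] F [ 0.8 -0.4  0. ] T [-0.02 -0.01  0.02] gap 50.0
at t 30.48 p [526.3  64.  201.6] F [-0.7  0.3  0.6] T [-0.02 -0.05 -0.  ] gap 49.9
grip t 30.92 p [525.9  64.  201.6] F [-2.8  0.2  6.8] T [0.08 0.8  0.09] gap 10.9
0.199 t 31.17 p [526.7  64.  201.2] F [-4.9  0.5 25.6] T [0.   1.49 0.12] gap 10.5
tw2 t 31.42 p [526.7  64.  201.2] F [-5.3 -0.5 24.9] T [-0.05  1.5   0.2 ] gap 10.0
tw5 t 31.67 p [526.7  64.  201.2] F [-5.5  0.2 25.1] T [-0.09  1.5   0.38] gap 10.7
tw8 t 31.92 p [526.7  63.9 201.2] F [-4.8 -0.9 25.7] T [-0.13  1.53  0.49] gap 10.7
tw11 t 32.17 p [526.7  63.9 201.2] F [-5.2 -0.9 26. ] T [-0.16  1.52  0.63] gap 10.3
stop
```

Pressing down about 2 mm gave 25 N with no movement, so the key is on the floor of the socket. Torque rose steadily to 0.63 N m under twist, against 0.06 N m lock friction, so the lock is at its stop. I'll relax, release, retreat and take a final look.

```bash
python3 - <<'E'
from h import *
r.movep([.5256,.064,.2013],down(-10.5));st('relax')
r.set_gripper(.04);r.dwell(.1);st('rel')
r.movel([.5256,.064,.29],None,.2)
r.movep([.40,-.28,.30],down(60));st('away')
s=snap('side','s16');t=snap('top','t16')
r_=lambda im,x,y,w,h,k:cv2.resize(im[y:y+h,x:x+w],None,fx=k,fy=k,interpolation=2)
cv2.imwrite('pics/v16.png',np.hstack([r_(t,190,155,80,120,4.5),r_(s,220,150,90,120,4.5)]));cv2.imwrite('pics/v16f.png',s)
E
```

```text
relax t 32.46 p [525.7  64.  201.8] F [-1.8 -0.8  8.2] T [0.02 0.89 0.15] gap 10.7
rel t 32.95 p [525.6  64.  201.2] F [ 0.4 -0.8  0.1] T [ 0.02  0.07 -0.05] gap 39.9
away t 35.27 p [ 400.2 -279.6  299.8] F [ 1.1  0.1 -0.6] T [ 0.03 -0.01 -0.02] gap 40.2
```

View pics/v16.png

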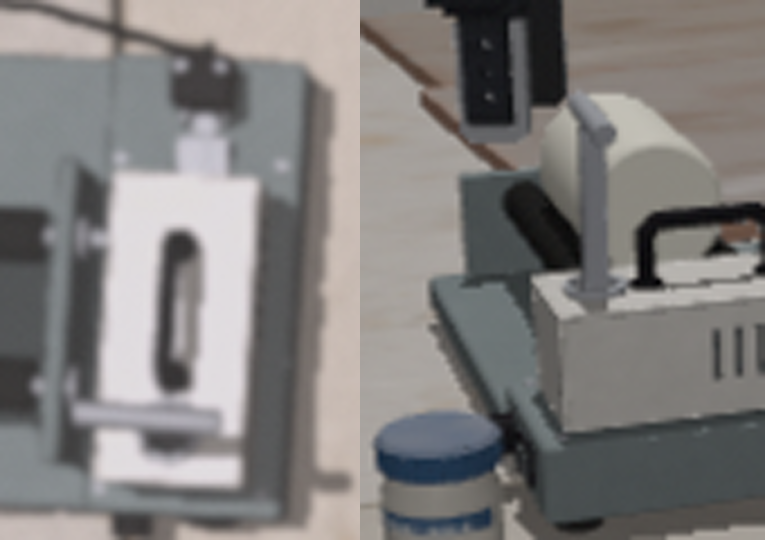

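View pics/v16f.png

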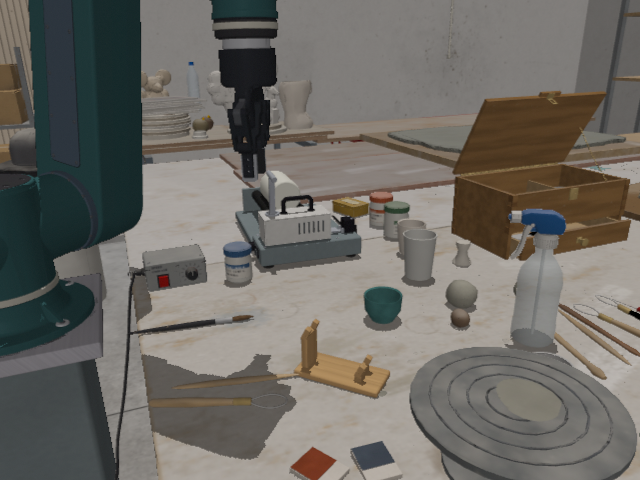

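The last pictures show the guard flush on the deck, with its tab over the switch lever. The key stands upright in the collar, with its bar settled near the stop-side heading. The jar at (237,262) and the bowl at (383,306) have not moved. Handing in.

```bash
python3 - <<'E'
from h import *
a=cv2.imread('pics/side0.png');b=cv2.imread('pics/side0.png')
b=cv2.imread('pics/s16.png')
print('bowl diff',cv2.absdiff(a[290:325,362:405],b[290:325,362:405]).mean(),'jar diff',cv2.absdiff(a[242:285,222:254],b[242:285,222:254]).mean())
e=np.array([(75,410),(220,422)])/4.5+[190,155]-.4;w=onz('top',e,.197);d=w[0]-w[1];print('bar yaw',np.degrees(np.arctan2(d[1],d[0])))
r.sign_off()
E
```

```text
bowl diff 6.46312292358804 jar diff 7.171269379844961
bar yaw 83.72087137686958
the job is handed in; nothing more can be done
```

I put the guard back on the mill, set the T-key in the lock and turned it clockwise to its stop. I handed the job in after about 35 s; no verdict was reported.

**What the last checks showed:**
- **Guard:** it met the deck at the height expected from the table grasp. The last pictures show it flush, with its tab over the switch lever. I judged the lever by eye only and did not measure its angle.
- **Key depth:** pressing down on the crossbar gave about 25 N with no movement, so the tip is on the socket floor. The key stands upright on its own.
- **Lock:** the twisting torque rose steadily to 0.63 N m against 0.06 N m of friction, so it is at the stop. The bar came to rest at yaw 83.7°, against 84.8° expected with the lock at its stop and the play taken up.

**Checks that disagreed:**
- **Turn angle:** while I was turning, the bar read 8–9° past the expected stop, then sprang back on release. I put that down to give in the grip and the stop.
- **Bar height:** it measured 199.7 mm against the expected 197 mm, before the final press. That is slightly more than the 2 mm camera calibration error.
- **Jar and bowl:** by eye both are where they were, and neither was touched. A before/after picture comparison still showed a mean difference of 6–7 grey levels around each, which I take to be noise and shadows, but I did not check further.

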